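Close and bolt the lacquer damp box

TASK

The red panel in the wooden damp box is freshly lacquered and has to cure. Draw the loose lid out from under the little bench shelf and set it gently, level on the rim of the damp box with its thin rear edge pushed fully home under the box's back lip, then slide the brass bolt fully home through the lid's brass eye into its keeper. Touch nothing against the wet panel, and leave the jar and whetstone on the shelf and the spatula on the bench where they are.

Things in the scene. Friction and masses are not known exactly. Their poses are not given: they have to be found in the camera images.
- lid: Loose dark wooden lid, about 0.42 kg, flat underside: board 150 (its x) x 190 (y) x 14 mm. Origin: underside, centre of the board; z up. -x is the front edge with the brass eye, +x the thin rear edge. It starts flat on the bench, part way under the shelf: the eye and 40 to 56 mm of board stick out in front, the handle is still under the shelf.
- lid_handle (a point): Centre of the bar handle on the middle of the lid: 100 mm long in lid y, 18 mm thick in x, from 32 to 52 mm above the lid's underside (18 mm free below it), on two feet. This point is 42 mm above the underside.
- eye (a point): Centre of the opening of the lid's brass eye, at lid x = -107, z = 14 mm; the opening, 19 (x) x 20 (z) mm, runs through along lid y. The eye is 22 mm wide in y and juts out from x = -75 to -123 mm; its loop (x -93 to -123) is 28 mm high, underside level with the lid's. It can be pinched across its width from above to drag the lid.
- rear_edge (a point): Middle of the lid's rear edge, on the underside, at lid x = +75 mm. The last 14 mm of the board here are only 8 mm thick, to go under the box's lip.
- shelf: Fixed wooden bench shelf, left or right of the box: board 140 mm deep (x 0 to 140), 268 mm wide, underside 68 and top 84 mm above the bench; open in front (-x, towards the robot), side boards 236 mm apart. Origin: on the bench under the middle of the board's front edge, +x to the back.
- box: Fixed dark wooden damp box, open on top, about 230 (x) x 260 (y) mm. Origin: on the bench under the centre of the seated lid; +x to its back, +y left, z up. The seated lid has its origin at x = 0, y = 0, z = 70 mm and its axes along the box's, eye to the front.
- rim (a point): Centre of the opening (126 x 170 mm) at rim height, 70 mm above the bench: where the seated lid's origin belongs. Cheeks left and right, 84 mm high, leave the lid 5 mm of play on each side.
- lip (a point): Middle of the front lower edge of the box's back lip: box x = 65 mm, 84 mm high (lip top 92 mm). Seated, 10 mm of the lid's thin rear edge lie under it and meet a stop at x = 75 mm. So lay the lid on the rim about 16 mm short of home (lid origin at x = -16 mm), then slide it to +x.
- gap (a point): Middle of the 36 mm gap on the bolt's line, box x = -107 mm, y = 0, 84 mm high, into which the lid's eye goes. Left of it two bolt guides (y 18 to 30 and 44 to 56 mm), right of it the keeper (y -18 to -36 mm); all reach x -97 to -117 mm and 96 mm high, on a rail whose top is 66 mm high (x -75 to -134 mm).
- bolt (a joint): Travel in m of the brass bolt (rod 10 mm thick, rounded tip, along box y): 0 = drawn back, tip hidden in its guide; 0.054 = end stop, home, tip 14 mm deep in the keeper. It slides towards the box's -y, stays where it is left and resists with about 3 N. Starts at 0 to 6 mm.
- knob (a point): Middle of the bolt's upright brass knob: 19 mm thick, from 100 to 132 mm above the bench, on a 9 mm stem; this point is 116 mm high. Grip it from above and push to box -y. In the box frame it is at x = -107 mm, y = 122 mm less the bolt's travel (68 mm when home).
- panel: Freshly lacquered square cinnabar-red panel, 110 x 110 x 10 mm, on pins in the box, its top 32 mm above the bench, 38 mm below the rim; origin under its centre. Must not be touched.
- jar: Stoppered brown clay jar on the shelf, 70 mm across, 96 mm high; origin at the centre of its underside. Leave it.
- whetstone: Grey whetstone block on the shelf, 58 x 150 x 32 mm; origin at the centre of its underside. Leave it.
- spatula: Horn spatula, 185 mm long, up to 36 mm wide, 6 mm high, on the bench near the robot; origin on its underside near the middle. Leave it.

How it is judged:
By the outcome, as a careful person would: the job done as asked, in the order asked, and still so for the second after the job is handed in, with the robot touching nothing.
It also fails if it takes over 58 s, if anything falls off the work surface, if the arm or the gripper's body presses on something with over 40 N, if the wrist force passes 120 N, or if a joint passes its speed limit or range.

ROBOT

A 7-joint arm with a two-finger parallel gripper is mounted at the origin on the work surface. World frame = base frame: x ahead of the robot, y to its left, z up, the work surface at z = 0. Lengths are in m, angles in rad, forces in N, time in s.
With the tool pointing down it reaches from about 0.4 to 0.85 m from the base axis. Payload 10.4 kg.
Tool frame: the origin (TCP) lies at the very end of the fingers, on their centre line; the grasp point (between the pads) lies manip.hold_point_z behind it (manip.hold_point_z is the distance from the TCP to the grasp point, in m); z points along the fingers, y is the direction in which the jaws open and shut (so a half turn about z gives the same grasp; the last joint's range is limited). The gripper opens to 85 mm and grips with 20 to 120 N. Pads are 22 mm wide; open, the fingers measure 114 mm over their backs; the gripper's body (76 mm by 85 mm) begins 54 mm behind the grasp point. The pads swing forward as they close: fully open they stand 13 mm farther back than shut.
Start: joints at [-1.24, 0.332, -0.065, 1.46, 0.022, 1.35, -0.088], TCP at [0.217, 0.586, 0.231] pointing down, gripper open.
Joint ranges: [-2.6, 2.6], [-0.5, 2.12], [-1.47, 1.34], [0.16, 2.42], [-1.27, 4.41], [0.06, 2.06], [-2.6, 2.6]. Speed limits (rad/s): [2.22, 2.22, 2.79, 2.79, 3.14, 3.14, 3.14].

INTERFACE

Orientations are given as a unit quaternion [x, y, z, w].
In Python, from workcell import manip gives the robot as it stands.
- The arm moves only by the tool jog_arm, never from a script. Its arguments are lists of equal length, an entry for each row: "translation": the shift along the world's x, y, z in mm, a list of three; "turn": the turn about the world's z in degrees. In form: {"translation": [[x, y, z], ...], "turn": [turn, ...]}. A call has 1 to 12 rows; each row is the pose to reach, as a shift and turn from the pose measured when the call began; what a row does not reach only later rows make up. A row lasts 1/12 s, in which the tool goes at most 41.7 mm and 7.16 degrees, less where a joint would pass 70% of its speed; a pose out of reach is approached as far as the arm can. A call with a gripper value outside its range is refused whole. "grip" is the finger opening in mm, from 0 to 85.4, set as the call begins (left out, the last holds). The fingers move at their own pace and stop on an object; "grip_force" is the grip in N (left out, the last holds). Time passes only in rows, so rows that repeat a pose let the fingers close. It gives the time, the measured TCP pose, the force and the opening at its end, in the units of the state.
- manip.get_obs(): the state, without advancing time (a new reading comes with each control period).
- manip.camera(name): name is "scene" or "side" or "wrist"; returns a dict with "frame" (420x560x3 uint8, red, green, blue), "mtx" (3x3 intrinsics, pixels), "k1" (the pictures are not rectified: a ray, as slopes to the right and down, at radius r is drawn at 1 + k1 r^2 times it, then the intrinsics apply), "pose" (4x4, takes a point from camera to world coordinates). Camera axes: x right, y down, z forward; pixel columns grow to the right and rows downward; lengths in m; the calibration is good to about 2 mm. A picture is of the moment at which its call begins. There is no depth.
- manip.hand_in(): hands the job in, once; it reports no verdict.
Trained networks look in a picture, given as the dict that the camera call returned (one of the last four; its "shot" number tells which), for a name from the list of things; names that differ only in an ending like _2 or _b are one class to them, and where a whole thing is asked for, a point or a joint stands for the part that bears it (a point fixed in the world has none). Each returns a list of dicts, best first, with "confidence" (0 to 1); they miss things now and then, are a little off and sometimes report something else, mostly with a low value. They report only what shows in the picture. A call takes as long as a camera call.
- manip.outline_of(picture, label): "mask" (420x560 bool, what is visible of it) and "extent" ([left, top, right, bottom] in pixels, round what is visible of it).
- manip.pinpoint(picture, label): "at" ([column, row] in pixels: a listed point, or the origin of a listed thing).
The state is a dict: "clock": time; "joint_pos": joint angles; "joint_velocities": joint speeds; "tau": joint torques, N m; "position": TCP position; "ee_rot": TCP orientation; "ft_force": force on the tool from outside, world axes, zero at the start; "torque": the same for the moment, N m; "grip_width": opening from 0.0 (shut) to 1.0 (fully open).
Only numpy, scipy, OpenCV 4.12 (cv2) and the standard library are available. Lean on these libraries where they do the work, as an engineer would, in place of code of your own. Each camera call takes 0.05 s, during which the arm holds its last target. There are 200 camera calls.

## Working session

There is one attempt and no reset: what is moved stays moved. The work goes in short steps, Python scripts to look and compute and a tool call to move; the robot and the scene stay as the last step left them, time stands still between calls to the robot, and variables do not carry over. Pictures are saved under pics/ and viewed, about 8 in all and at most 12, crops included, and the job is handed in when it is done.

Besides the shell and the picture viewer there is one more tool, called after ">>>" as name([rows], argument=value, ...), one row to a line, values as JSON. jog_arm: Moves the arm, as the interface text tells. Its arguments: {"type":"object","properties":{"translation":{"type":"array"},"turn":{"type":"array"},"grip":{"type":"number"},"grip_force":{"type":"number"}},"required":["translation","turn"]}

```bash
mkdir -p pics
cat > h.py <<'E'
import numpy as np, cv2
from workcell import manip
def ray(p,px):
    m=p["mtx"];k=p["k1"];d=np.array([(px[0]-m[0,2])/m[0,0],(px[1]-m[1,2])/m[1,1]])
    s=d.copy()
    for _ in range(20): s=d/(1+k*(s@s))
    T=p["pose"]; return T[:3,3],T[:3,:3]@np.array([s[0],s[1],1.])
def at_z(p,px,z):
    o,v=ray(p,px); return o+v*(z-o[2])/v[2]
def proj(p,X):
    T=p["pose"];c=T[:3,:3].T@(np.asarray(X)-T[:3,3]);s=c[:2]/c[2];s=s*(1+p["k1"]*(s@s))
    return np.array([p["mtx"][0,0]*s[0]+p["mtx"][0,2],p["mtx"][1,1]*s[1]+p["mtx"][1,2]])
def save(p,n): cv2.imwrite("pics/"+n,p["frame"][:,:,::-1])
def tri(obs):
    A=np.zeros((3,3));b=np.zeros(3)
    for p,px in obs:
        o,v=ray(p,px);v=v/np.linalg.norm(v);P=np.eye(3)-np.outer(v,v);A+=P;b+=P@o
    return np.linalg.solve(A,b)
E
python3 - <<'E'
from h import *
print(manip.hold_point_z, manip.get_obs())
Z=dict(lid=0,eye=.014,lid_handle=.042,rear_edge=0,shelf=0,box=0,rim=.07,lip=.084,gap=.084,knob=.116,panel=.022,jar=.084,whetstone=.084,spatula=0)
P={n:manip.camera(n) for n in("scene","side")}
for n,p in P.items(): save(p,n+"0.png"); print(n,p["pose"][:3,3].round(2))
for l,z in Z.items():
    o=[]
    for n,p in P.items():
        d=manip.pinpoint(p,l)
        if d: d=d[0];o.append((p,d["at"]));print(l,n,round(d["confidence"],2),np.round(d["at"]),at_z(p,d["at"],z).round(3))
    if len(o)==2: print("   tri",tri(o).round(3))
E
```

```text
0.0187 {'clock': 0.0, 'joint_pos': array([-1.239579  ,  0.33287478, -0.06474003,  1.46098555,  0.0215926 ,
        1.3498619 , -0.08850324]), 'joint_velocities': array([ 1.24028437e-03, -9.12055955e-05, -1.34982319e-03,  2.55432554e-04,
       -5.45365455e-04,  9.59041645e-04, -1.49359202e-03]), 'tau': array([-5.23032941e-04, -6.25452805e+01,  4.86087624e-02, -3.91594255e+01,
        1.62628584e-02,  1.01573273e-02, -4.10758062e-06]), 'position': array([0.21639811, 0.58593258, 0.23049308]), 'ee_rot': array([ 1.75960269e-01,  9.84397008e-01, -7.09623591e-04, -1.03269997e-04]), 'ft_force': array([-0.34893743,  0.41563774,  0.62661883]), 'torque': array([0.02957588, 0.02247492, 0.00070988]), 'grip_width': 0.9966705474607928}
scene [ 1.11 -0.11  0.76]
side [0.37 0.51 0.68]
lid side 0.76 [278. 166.] [ 0.617 -0.207  0.   ]
eye scene 0.84 [175. 246.] [ 0.5   -0.188  0.014]
eye side 0.72 [319. 176.] [ 0.514 -0.191  0.014]
   tri [ 0.511 -0.185  0.023]
lid_handle scene 0.52 [177. 249.] [ 0.534 -0.182  0.042]
lid_handle side 0.57 [277. 154.] [ 0.618 -0.202  0.042]
   tri [ 0.592 -0.165  0.094]
[... 627 characters left out ...]
 [0.513 0.193 0.084]
   tri [0.514 0.189 0.077]
knob scene 0.79 [388. 172.] [0.495 0.312 0.116]
knob side 0.92 [241. 364.] [0.493 0.306 0.116]
   tri [0.494 0.309 0.118]
panel scene 0.63 [363. 250.] [0.623 0.212 0.022]
panel side 0.68 [200. 309.] [0.616 0.205 0.022]
   tri [0.62  0.209 0.021]
jar scene 0.59 [207. 285.] [ 0.667 -0.131  0.084]
jar side 0.76 [245. 155.] [ 0.665 -0.128  0.084]
   tri [ 0.666 -0.131  0.082]
whetstone scene 0.79 [142. 298.] [ 0.666 -0.253  0.084]
whetstone side 0.85 [267. 118.] [ 0.664 -0.269  0.084]
   tri [ 0.664 -0.256  0.088]
spatula scene 0.89 [244. 202.] [ 0.395 -0.009  0.   ]
spatula side 0.77 [353. 259.] [ 0.392 -0.     0.   ]
   tri [ 0.391 -0.007 -0.006]
```

View pics/side0.png

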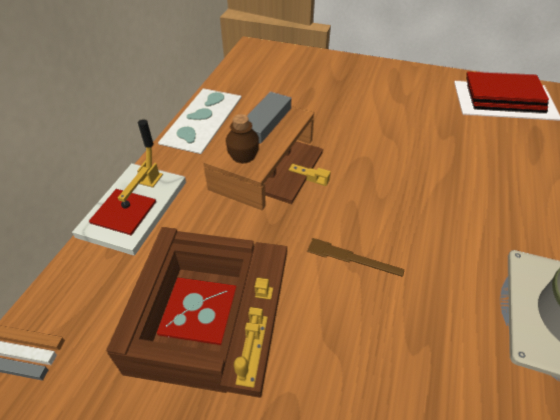

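View pics/scene0.png

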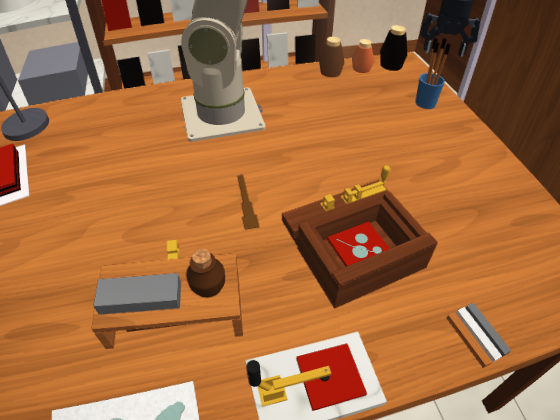

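Side view: the lid's front edge runs from about (323,146) to (293,199), with the eye at (319,176). The scene view agrees: shelf at left, box at right, spatula between them.

Run:
```python
from h import *
p=manip.camera("side");s=manip.camera("scene")
a,b=at_z(p,(323,147),.014),at_z(p,(293,199),.014);print(a,b,b-a,np.degrees(np.arctan2(-(b-a)[0],(b-a)[1])))
# shelf front top edge (84mm)
a,b=at_z(p,(314,113),.084),at_z(p,(264,182),.084);print(a,b,np.degrees(np.arctan2(-(b-a)[0],(b-a)[1])))
a,b=at_z(s,(101,262),.084),at_z(s,(238,254),.084);print(a,b,np.degrees(np.arctan2(-(b-a)[0],(b-a)[1])))
for l in("shelf","lid","jar","whetstone","box"):
    for n,q in(("side",p),("scene",s)):
        d=manip.outline_of(q,l)
        if d: print(l,n,d[0]["confidence"],np.round(d[0]["extent"]))
```

```text
[ 0.53104311 -0.29259722  0.014     ] [ 0.5468093 -0.102852   0.014    ] [0.0157662  0.18974521 0.        ] -4.749875465319093
[ 0.56660707 -0.32286351  0.084     ] [ 0.59736757 -0.06456046  0.084     ] -6.7911901548734015
[ 0.56174277 -0.33040284  0.084     ] [ 0.61011109 -0.06000795  0.084     ] -10.141819875669068
shelf side 0.84 [203. 108. 315. 210.]
shelf scene 0.6 [ 92. 251. 240. 349.]
lid side 0.81 [265. 142. 331. 203.]
lid scene 0.84 [126. 239. 182. 338.]
jar side 0.86 [225. 115. 259. 166.]
jar scene 0.83 [183. 246. 225. 297.]
whetstone side 0.56 [248.  90. 291. 138.]
whetstone scene 0.76 [ 94. 273. 180. 314.]
box side 0.59 [106. 227. 287. 399.]
box scene 0.87 [281. 166. 434. 311.]
```

>>> jog_arm([
  [20, -35, 5],
  [45, -68, 10],
  [70, -100, 15],
  [95, -132, 20],
  [120, -165, 20],
  [145, -198, 20],
  [165, -232, 20],
  [185, -268, 20],
  [200, -305, 20],
  [215, -343, 20],
  [225, -382, 20],
  [235, -420, 20],
], turn=[0, 0, 0, 2, 4, 6, 8, 10, 12, 14, 16, 18])

```text
clock: 3.1
position: [0.4519, 0.1641, 0.2516]
ee_rot: [0.019, 1.0, 0.0, 0.0]
ft_force: [1.8, 0.5, -0.0]
grip_width: 1.0
```

>>> jog_arm([
  [5, -40, 0],
  [10, -80, 0],
  [15, -120, 0],
  [20, -160, 0],
  [25, -200, 0],
  [30, -235, 0],
  [35, -270, 0],
  [37, -300, -10],
  [38, -325, -15],
  [38, -345, -20],
  [38, -354, -20],
  [38, -354, -20],
], turn=[0, 0, 0, 0, 0, 0, -1, -2, -3, -3, -3, -3])

```text
clock: 4.1
position: [0.4893, -0.1918, 0.2316]
ee_rot: [0.047, 0.999, -0.0, -0.0]
ft_force: [0.1, -0.0, 0.5]
grip_width: 0.999
```

Run:
```python
from h import *
p=manip.camera("wrist");save(p,"w1.png");print(p["pose"].round(3))
for l,z in(("eye",.014),("lid",0),("lid_handle",.042),("shelf",0)):
    d=manip.pinpoint(p,l)
    if d: print(l,d[0]["confidence"],np.round(d[0]["at"]),at_z(p,d[0]["at"],z).round(4))
o=manip.get_obs();print(o["joint_pos"].round(2),o["position"])
```

```text
[[ 0.094  0.953  0.288  0.415]
 [ 0.996 -0.09  -0.027 -0.185]
 [ 0.     0.289 -0.957  0.374]
 [ 0.     0.     0.     1.   ]]
eye 0.64 [280. 196.] [ 0.5056 -0.1944  0.014 ]
lid 0.73 [278. 271.] [ 0.6105 -0.2063  0.    ]
lid_handle 0.8 [280. 294.] [ 0.6186 -0.2051  0.042 ]
[-0.32  0.11  0.66  1.75 -0.07  1.3   1.83] [ 0.49035676 -0.18823577  0.23181025]
```

View pics/w1.png

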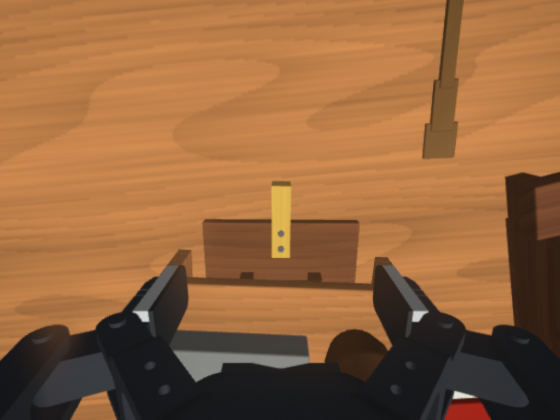

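Wrist view: the lid's front edge runs from (204,220) to (358,221), so lid yaw is about -5.3°. The eye at (281,196) sits between the jaws' axes. Next I descend and pinch it.

>>> jog_arm([
  [8, -2, -30],
  [14, -4, -65],
  [16, -4, -105],
  [16, -4, -145],
  [16, -4, -180],
  [16, -4, -205],
  [16, -4, -218],
  [16, -4, -224],
  [16, -4, -224],
], turn=[0, 0, 0, 0, 0, 0, 0, 0, 0])

```text
clock: 5.1
position: [0.5064, -0.1917, 0.0076]
ee_rot: [0.044, 0.999, 0.001, 0.0]
ft_force: [0.7, 0.3, 0.0]
grip_width: 0.998
```

>>> jog_arm([
  [0, 0, 0],
  [0, 0, 0],
  [0, 0, 0],
  [0, 0, 0],
  [0, 0, 0],
  [0, 0, 0],
  [0, 0, 0],
  [0, 0, 0],
], turn=[0, 0, 0, 0, 0, 0, 0, 0], grip=10, grip_force=40)

```text
clock: 5.77
position: [0.507, -0.192, 0.0083]
ee_rot: [0.044, 0.999, 0.001, 0.001]
ft_force: [-1.0, 0.5, 6.4]
grip_width: 0.249
```

>>> jog_arm([
  [-5, 0, 1],
  [-15, 1, 1],
  [-28, 3, 1],
  [-43, 4, 1],
  [-58, 5, 1],
  [-73, 7, 1],
  [-86, 8, 1],
  [-98, 9, 1],
  [-107, 10, 1],
  [-113, 10, 1],
  [-115, 10, 1],
  [-115, 10, 1],
], turn=[0, 0, 0, 0, 0, 0, 0, 0, 0, 0, 0, 0])

```text
clock: 6.77
position: [0.3916, -0.1819, 0.0094]
ee_rot: [0.044, 0.999, 0.001, 0.001]
ft_force: [-1.1, -0.0, -2.3]
grip_width: 0.247
```

>>> jog_arm([
  [0, 0, 0],
  [0, 0, 0],
  [0, 0, 0],
  [0, 0, 0],
  [0, 0, 20],
  [5, 0, 55],
  [15, 0, 95],
  [25, 0, 135],
  [35, 0, 175],
  [40, 0, 205],
  [40, 0, 220],
  [40, 0, 220],
], turn=[0, 0, 0, 0, 0, 0, 0, 0, 0, 0, 0, 0], grip=85)

```text
clock: 7.77
position: [0.4336, -0.1824, 0.233]
ee_rot: [0.044, 0.999, 0.001, 0.003]
ft_force: [0.2, -0.1, -1.1]
grip_width: 0.995
```

Run:
```python
from h import *
p=manip.camera("wrist");save(p,"w2.png");print(p["pose"].round(3))
for l,z in(("eye",.014),("lid",0),("lid_handle",.042)):
    d=manip.pinpoint(p,l)
    if d: print(l,d[0]["confidence"],np.round(d[0]["at"]),at_z(p,d[0]["at"],z).round(4))
o=manip.get_obs();print(o["joint_pos"].round(2),o["position"])
```

```text
[[ 0.088  0.951  0.295  0.359]
 [ 0.996 -0.084 -0.024 -0.176]
 [ 0.002  0.296 -0.955  0.375]
 [ 0.     0.     0.     1.   ]]
eye 0.83 [276. 149.] [ 0.3975 -0.1836  0.014 ]
lid 0.58 [275. 228.] [ 0.4973 -0.1942  0.    ]
lid_handle 0.76 [273. 245.] [ 0.5018 -0.197   0.042 ]
[-0.36 -0.05  0.65  1.89  0.03  1.29  1.76] [ 0.43099415 -0.1817042   0.22820114]
```

View pics/w2.png

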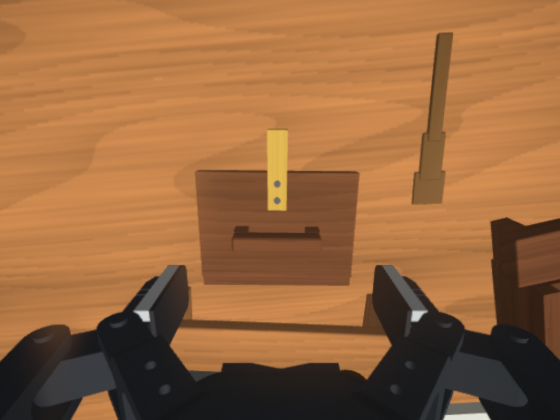

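Wrist view: the lid is fully out, with the handle at (276,241) and its front edge from (196,170) to (358,172). The spatula hasn't moved. Next I turn by 90° and grasp the handle.

>>> jog_arm([
  [10, -1, -5],
  [20, -2, -10],
  [30, -4, -15],
  [40, -6, -20],
  [50, -8, -30],
  [58, -10, -40],
  [64, -12, -50],
  [68, -12, -60],
  [68, -12, -70],
  [68, -12, -80],
  [68, -12, -85],
  [68, -12, -90],
], turn=[-7, -14, -21, -28, -35, -42, -49, -56, -63, -70, -77, -84], grip=55)

```text
clock: 8.97
position: [0.4978, -0.1937, 0.1363]
ee_rot: [0.704, 0.711, -0.0, -0.001]
ft_force: [0.3, -0.4, -1.0]
grip_width: 0.642
```

>>> jog_arm([
  [0, 0, -15],
  [0, 0, -40],
  [0, 0, -40],
  [0, 0, -40],
], turn=[-6, -6, -6, -6])

```text
clock: 9.3
position: [0.4962, -0.1937, 0.095]
ee_rot: [0.74, 0.673, -0.002, -0.002]
ft_force: [0.1, -0.4, 0.6]
grip_width: 0.646
```

Run:
```python
from h import *
p=manip.camera("wrist");save(p,"w3.png")
for l,z in(("eye",.014),("lid_handle",.042)):
    d=manip.pinpoint(p,l)
    if d: print(l,d[0]["confidence"],np.round(d[0]["at"]),at_z(p,d[0]["at"],z).round(4))
o=manip.get_obs();q=o["ee_rot"];print(o["joint_pos"].round(2),o["position"],2*np.degrees(np.arctan2(q[1],q[0]))-90)
for X in ((o["position"][0],o["position"][1],.042),): print(proj(p,X))
```

```text
eye 0.57 [141. 220.] [ 0.3924 -0.1851  0.014 ]
lid_handle 0.74 [285. 234.] [ 0.4987 -0.1957  0.042 ]
[-0.38  0.32  0.78  1.89 -0.26  1.04  0.41] [ 0.49818903 -0.19408462  0.09725812] -5.42153342988486
[284.34349074 231.69608453]
```

View pics/w3.png

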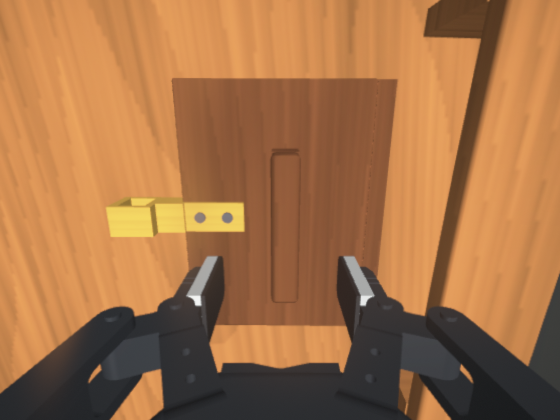

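Handle bar spans (272–299, 152–302), centred between the jaws and parallel to the pads. I'll descend and grip.

>>> jog_arm([
  [0, 0, -20],
  [0, -1, -45],
  [0, -1, -62],
  [0, -1, -72],
  [0, -1, -75],
  [0, -1, -75],
], turn=[0, 0, 0, 0, 0, 0])

```text
clock: 9.95
position: [0.4983, -0.1952, 0.0226]
ee_rot: [0.74, 0.673, 0.0, -0.0]
ft_force: [-1.4, -0.5, -0.3]
grip_width: 0.646
```

>>> jog_arm([
  [0, 0, 0],
  [0, 0, 0],
  [0, 0, 0],
  [0, 0, 0],
  [0, 0, 0],
  [0, 0, 0],
  [0, 0, 5],
  [0, 0, 15],
  [-4, 0, 30],
  [-8, 0, 30],
  [-8, 0, 30],
], turn=[0, 0, 0, 0, 0, 0, 0, 0, 0, 0, 0], grip=5, grip_force=90)

```text
clock: 10.87
position: [0.4901, -0.1954, 0.0532]
ee_rot: [0.74, 0.673, 0.001, 0.0]
ft_force: [0.1, 0.6, -4.4]
grip_width: 0.192
```

>>> jog_arm([
  [0, 0, 15],
  [0, 0, 40],
  [0, 5, 70],
  [0, 15, 100],
  [2, 30, 125],
  [4, 50, 140],
  [6, 75, 147],
  [8, 100, 147],
  [10, 125, 147],
  [10, 145, 147],
  [10, 155, 147],
  [10, 155, 147],
], turn=[0, 0, 0, 0, 1, 2, 4, 6, 8, 10, 10, 10])

```text
clock: 11.87
position: [0.4998, -0.0379, 0.1997]
ee_rot: [0.677, 0.736, 0.0, -0.0]
ft_force: [0.1, 0.3, -4.3]
grip_width: 0.195
```

```bash
cat > fit.py <<'E'
from h import *
from scipy.optimize import least_squares
B=dict(box=(0,0,0),rim=(0,0,.07),lip=(.065,0,.084),gap=(-.107,0,.084))
def fitbox(extra=()):
    obs=[]
    for n in("scene","side"):
        p=manip.camera(n);save(p,n+"_fit.png")
        for l,X in B.items():
            d=manip.pinpoint(p,l)
            if d and d[0]["confidence"]>.4: obs.append((n+l,p,np.array(X),np.array(d[0]["at"])))
        d=manip.pinpoint(p,"knob")
        if d: obs.append((n+"knob",p,"k",np.array(d[0]["at"])))
    def f(v):
        c,s=np.cos(v[2]),np.sin(v[2]);r=[]
        for n,p,X,u in obs:
            X=np.array([-.107,.122-v[3],.116]) if isinstance(X,str) else X
            r.append(proj(p,[v[0]+c*X[0]-s*X[1],v[1]+s*X[0]+c*X[1],X[2]])-u)
        return np.concatenate(r)
    r=least_squares(f,[.62,.209,.17,.0],loss="soft_l1")
    print(r.x,np.degrees(r.x[2]));
    for o,e in zip(obs,f(r.x).reshape(-1,2)): print(o[0],e.round(1))
    cov=np.linalg.inv(r.jac.T@r.jac)*4;print("sd",np.sqrt(np.diag(cov)))
    return r.x,obs
if __name__=="__main__": fitbox()
E
python3 fit.py
```

```text
[0.61672567 0.20821209 0.16267343 0.00789413] 9.320500713744154
scenebox [0.3 1.2]
scenerim [ 4.  -1.1]
scenelip [0.2 0.4]
scenegap [ 4.3 -1.4]
sceneknob [ 204.9 -105.3]
sidebox [ 2.2 -1.6]
siderim [-1.3 -0.6]
sidelip [0.7 1.5]
sidegap [ 3.4 -2.3]
sideknob [-0.4 -1.1]
sd [0.0025031  0.002578   0.02940886 0.00733666]
```

```bash
cat > ov.py <<'E'
from h import *
import sys
def overlay(ims,v,out):
    c,s=np.cos(v[2]),np.sin(v[2]);res=[]
    W=lambda X:[v[0]+c*X[0]-s*X[1],v[1]+s*X[0]+c*X[1],X[2]]
    segs=[]
    def poly(P,col):
        for a,b in zip(P,P[1:]+P[:1]): segs.append((a,b,col))
    poly([(-.063,-.085,.07),(.063,-.085,.07),(.063,.085,.07),(-.063,.085,.07)],(0,255,0))
    segs.append(((.065,-.1,.092),(.065,.1,.092),(255,255,0)))
    for y in(.1,-.1): segs.append(((-.075,y,.084),(.065,y,.084),(255,0,255)))
    for y0,y1 in((.018,.03),(.044,.056),(-.036,-.018)): poly([(-.097,y0,.096),(-.097,y1,.096),(-.117,y1,.096),(-.117,y0,.096)],(255,255,255))
    poly([(-.075,-.13,.066),(-.134,-.13,.066),(-.134,.13,.066),(-.075,.13,.066)],(0,255,255))
    for p,im,(x0,y0,x1,y1) in ims:
        k=3;cr=cv2.resize(im[y0:y1,x0:x1],None,fx=k,fy=k,interpolation=cv2.INTER_CUBIC)
        for a,b,col in segs:
            q=[tuple(int(t) for t in (proj(p,W(X))-[x0,y0]+.5)*k) for X in(a,b)]
            cv2.line(cr,q[0],q[1],col,1,cv2.LINE_AA)
        res.append(cr)
    h=max(r.shape[0] for r in res)
    res=[cv2.copyMakeBorder(r,0,h-r.shape[0],0,0,cv2.BORDER_CONSTANT) for r in res]
    o=np.hstack(res);f=min(800/o.shape[1],600/o.shape[0],1)
    cv2.imwrite(out,cv2.resize(o,None,fx=f,fy=f,interpolation=cv2.INTER_AREA))
E
python3 - <<'E'
from ov import *
p={n:manip.camera(n) for n in("side","scene")}
v=(.6175,.2085,np.radians(9.6))
overlay([(p["side"],cv2.imread("pics/side0.png"),(100,215,295,410))],v,"pics/ov1.png")
overlay([(p["scene"],cv2.imread("pics/scene0.png"),(275,155,440,315))],v,"pics/ov2.png")
E
```

```text
(no output)
```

View pics/ov1.png

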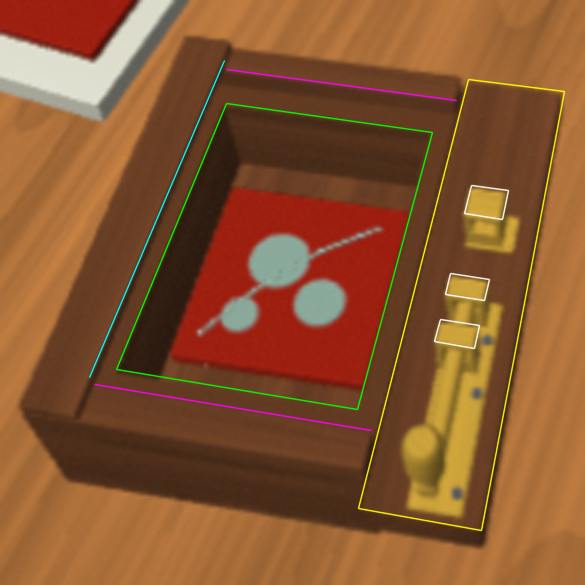

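View pics/ov2.png

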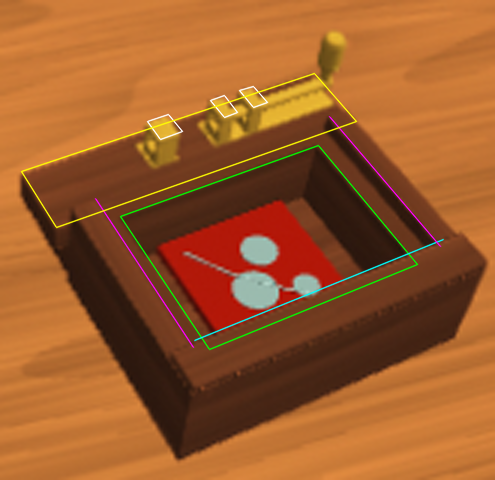

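The overlay at box (0.6175, 0.208, 9.6°) matches the rim, lip, rail and keeper to about 1 px in both views. Next I carry the lid to a hover 18 mm short of home.

>>> jog_arm([
  [5, 15, 0],
  [14, 40, 0],
  [24, 68, 0],
  [36, 98, 0],
  [50, 128, 0],
  [64, 158, 0],
  [78, 188, 0],
  [90, 214, 0],
  [97, 232, 0],
  [100, 241, 0],
  [100, 243, 0],
  [100, 243, 0],
], turn=[0, 0.5, 1, 2, 3, 4, 4.8, 4.8, 4.8, 4.8, 4.8, 4.8])

```text
clock: 13.57
position: [0.5998, 0.2024, 0.1998]
ee_rot: [0.647, 0.763, 0.0, 0.0]
ft_force: [-0.2, -0.1, -4.0]
grip_width: 0.199
```

>>> jog_arm([
  [0, 0, -10],
  [0, 0, -30],
  [0, 0, -55],
  [0, 0, -68],
  [0, 0, -75],
  [0, 0, -75],
  [0, 0, -75],
], turn=[0, 0, 0, 0, 0, 0, 0])

```text
clock: 14.15
position: [0.6001, 0.202, 0.1255]
ee_rot: [0.647, 0.762, 0.0, 0.0]
ft_force: [-0.6, 0.5, -3.2]
grip_width: 0.199
```

Run:
```python
from h import *
P={n:manip.camera(n) for n in("side","scene")}
for n,p in P.items(): save(p,n+"2.png")
o=manip.get_obs();q=o["ee_rot"];x,y,z=o["position"];a=2*np.degrees(np.arctan2(q[1],q[0]))-90
print(o["position"],a,o["joint_pos"].round(2))
v=(.6175,.208,np.radians(9.6));c,s=np.cos(v[2]),np.sin(v[2])
print("box-frame",c*(x-v[0])+s*(y-v[1]),-s*(x-v[0])+c*(y-v[1]))
for l,h in(("eye",.014),("rear_edge",0),("lid_handle",.042)):
  for n,p in P.items():
    d=manip.pinpoint(p,l)
    if d:
        X=at_z(p,d[0]["at"],z-.0226+h);print(l,n,round(d[0]["confidence"],2),np.round(d[0]["at"]),c*(X[0]-v[0])+s*(X[1]-v[1]),-s*(X[0]-v[0])+c*(X[1]-v[1]))
im=[cv2.resize(P[n]["frame"][y0:y1,x0:x1,::-1],None,fx=2,fy=2,interpolation=cv2.INTER_CUBIC) for n,(x0,y0,x1,y1) in(("side",(100,200,300,410)),("scene",(260,120,460,330)))]
cv2.imwrite("pics/hov.png",np.hstack(im))
```

```text
[0.60059453 0.2023832  0.1262825 ] 9.355507943040323 [-0.8   0.46  0.53  1.59 -0.25  1.16 -0.05]
box-frame -0.017605433416663808 -0.0027188428268260767
eye side 0.62 [268. 290.] -0.12289960042731496 -0.00039671427721679753
eye scene 0.96 [337. 182.] -0.12083083323399776 -0.0007277629126359181
rear_edge side 0.59 [155. 278.] 0.06123206140308239 -0.0005211682108159522
rear_edge scene 0.78 [382. 245.] 0.059965259306133833 -0.0009040159088051364
lid_handle side 0.89 [198. 270.] -0.01592722445753182 0.00023125680262236874
lid_handle scene 0.93 [365. 203.] -0.021595427653078852 0.003854391969689373
```

View pics/hov.png

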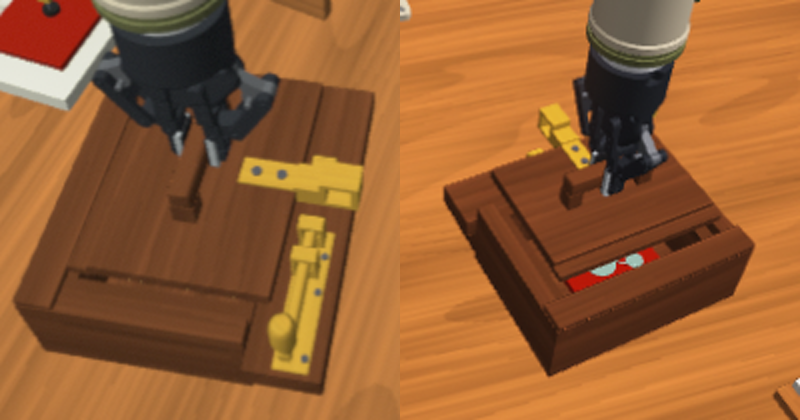

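Hover view: the lid is level over the opening. The eye and rear edge measure y ≈ -0.6 mm and x ≈ -15 mm in the box frame. I'll back off 3 mm and lower slowly.

>>> jog_arm([
  [-3, 0, -5],
  [-3, 0, -13],
  [-3, 0, -21],
  [-3, 0, -26],
  [-3, 0, -29],
  [-3, 0, -31],
  [-3, 0, -31],
], turn=[0, 0, 0, 0, 0, 0, 0])

```text
clock: 15.13
position: [0.5969, 0.2024, 0.094]
ee_rot: [0.647, 0.762, 0.0, 0.0]
ft_force: [0.5, 0.5, -3.2]
grip_width: 0.194
```

>>> jog_arm([
  [0, 0, -1],
  [0, 0, -2],
  [0, 0, -2.5],
  [0, 0, -2.5],
], turn=[0, 0, 0, 0])

```text
clock: 15.47
position: [0.597, 0.2024, 0.0938]
ee_rot: [0.647, 0.762, 0.001, -0.0]
ft_force: [-9.1, -3.7, 17.9]
grip_width: 0.192
```

>>> jog_arm([
  [0, 0, 1],
  [0, 0, 1],
], turn=[0, 0])

```text
clock: 15.63
position: [0.5972, 0.2025, 0.0954]
ee_rot: [0.647, 0.762, 0.001, -0.0]
ft_force: [0.1, 0.1, -4.3]
grip_width: 0.194
```

```bash
cat > chk.py <<'E'
from h import *
import sys
t=sys.argv[1]
P={n:manip.camera(n) for n in("side","scene")}
o=manip.get_obs();q=o["ee_rot"];x,y,z=o["position"]
print(o["clock"],o["position"],2*np.degrees(np.arctan2(q[1],q[0]))-90,o["ft_force"].round(1))
v=(.6175,.208,np.radians(9.6));c,s=np.cos(v[2]),np.sin(v[2])
print("box-frame",c*(x-v[0])+s*(y-v[1]),-s*(x-v[0])+c*(y-v[1]))
for l,h in(("eye",.084),("rear_edge",.07),("lid_handle",.112),("knob",.116)):
  ob=[]
  for n,p in P.items():
    d=manip.pinpoint(p,l)
    if d and d[0]["confidence"]>.4:
        ob.append((p,d[0]["at"]))
        X=at_z(p,d[0]["at"],h);print(l,n,round(d[0]["confidence"],2),np.round(d[0]["at"]),c*(X[0]-v[0])+s*(X[1]-v[1]),-s*(X[0]-v[0])+c*(X[1]-v[1]))
  if len(ob)==2: print("  z",tri(ob)[2]-h)
im=[cv2.resize(P[n]["frame"][y0:y1,x0:x1,::-1],None,fx=2,fy=2,interpolation=cv2.INTER_CUBIC) for n,(x0,y0,x1,y1) in(("side",(100,200,300,410)),("scene",(260,120,460,330)))]
cv2.imwrite(f"pics/{t}.png",np.hstack(im))
E
python3 chk.py land
```

```text
15.7333 [0.5969175  0.20242165 0.09455262] 9.35617114179962 [ 0.7  0.5 -2.9]
box-frame -0.021224552885127382 -0.0020677129682296264
eye side 0.72 [270. 302.] -0.1252301168102401 -2.786566569638882e-05
eye scene 0.9 [337. 189.] -0.13183622973667708 0.007533481355627494
  z 0.006616188630422626
rear_edge side 0.61 [162. 288.] 0.05860961582806707 -0.0037418600455305087
rear_edge scene 0.66 [382. 254.] 0.06063618529895242 0.006710668574231384
  z 0.004501752431906203
lid_handle side 0.96 [203. 282.] -0.018443157241483148 -0.0017128129986299268
lid_handle scene 0.94 [360. 215.] -0.02223846072866088 -0.002639168073658846
  z 0.0010505612800826708
```

View pics/land.png

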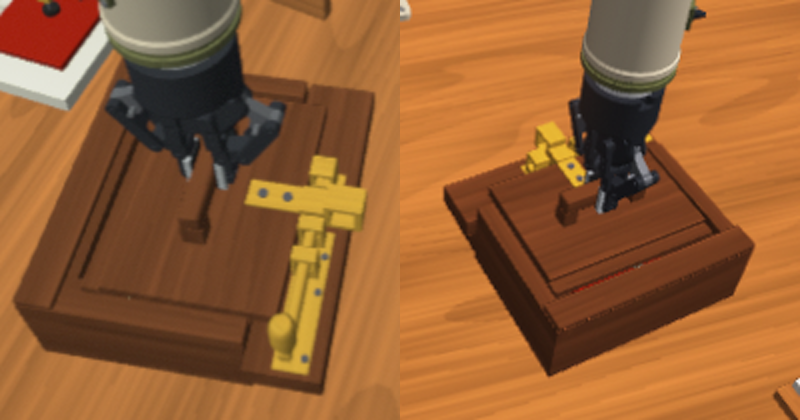

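Landing view: the lid lies between the cheeks, the eye is in the gap, and the rear edge is just short of the lip. Now I slide it home.

>>> jog_arm([
  [0, 0, -0.7],
  [2, 0.3, -1],
  [4, 0.7, -1],
  [6, 1, -1],
  [8, 1.3, -1],
  [10, 1.7, -1],
  [12, 2, -1],
  [14, 2.3, -1],
], turn=[0, 0, 0, 0, 0.2, 0.2, 0.2, 0.2])

```text
clock: 16.8
position: [0.6111, 0.2048, 0.0938]
ee_rot: [0.646, 0.764, 0.001, -0.0]
ft_force: [-4.9, -1.4, 4.7]
grip_width: 0.19
```

>>> jog_arm([
  [1.5, 0.3, 0],
  [3, 0.5, 0],
  [4.5, 0.8, 0],
  [6, 1, 0],
  [7, 1.2, 0],
], turn=[0, 0, 0, 0, 0])

```text
clock: 17.22
position: [0.6178, 0.2058, 0.0938]
ee_rot: [0.646, 0.764, 0.0, -0.001]
ft_force: [-10.4, -2.6, 9.5]
grip_width: 0.193
```

>>> jog_arm([
  [1, 0.2, 0],
  [2, 0.3, 0],
  [3, 0.5, 0],
  [3, 0.5, 0],
], turn=[0, 0, 0, 0])

```text
clock: 17.55
position: [0.6183, 0.2054, 0.0938]
ee_rot: [0.646, 0.764, -0.002, -0.003]
ft_force: [-20.6, -5.9, 15.2]
grip_width: 0.196
```

The lid is at the stop: 20 N with no further travel. I'll relax, release and rise.

>>> jog_arm([
  [0, 0, 0],
  [0, 0, 0],
  [0, 0, 0],
], turn=[0, 0, 0])

```text
clock: 17.8
position: [0.6181, 0.2055, 0.0939]
ee_rot: [0.645, 0.764, -0.003, -0.003]
ft_force: [-7.2, -1.2, 6.9]
grip_width: 0.197
```

>>> jog_arm([
  [0, 0, 0],
  [0, 0, 0],
  [0, 0, 0],
  [0, 0, 0],
  [0, 0, 0],
  [0, 0, 10],
  [0, 0, 40],
  [0, 0, 75],
  [-5, 5, 110],
  [-20, 20, 130],
  [-40, 40, 140],
  [-40, 40, 140],
], turn=[0, 0, 0, 0, 0, 0, 0, 0, 0, 0, 0, 0], grip=45)

```text
clock: 18.8
position: [0.5763, 0.2508, 0.2378]
ee_rot: [0.643, 0.766, 0.0, -0.004]
ft_force: [-0.9, 1.6, -1.2]
grip_width: 0.533
```

```bash
python3 chk.py seat
python3 - <<'E'
from h import *
p=manip.camera("wrist");save(p,"w4.png")
v=(.6175,.208,np.radians(9.6));c,s=np.cos(v[2]),np.sin(v[2])
for l,h in(("eye",.084),("gap",.084),("lip",.084),("knob",.116),("lid_handle",.112)):
    d=manip.pinpoint(p,l)
    if d: X=at_z(p,d[0]["at"],h);print("wrist",l,round(d[0]["confidence"],2),np.round(d[0]["at"]),X.round(4),c*(X[0]-v[0])+s*(X[1]-v[1]),-s*(X[0]-v[0])+c*(X[1]-v[1]))
E
```

```text
18.9 [0.57766896 0.24676214 0.23518016] 9.751081614326552 [ 0.4 -0.4 -1.2]
box-frame -0.03280893313297312 0.044861892476387256
eye side 0.72 [259. 300.] -0.10669695247683492 -0.001223906063083667
eye scene 0.85 [340. 198.] -0.10422348434418123 0.001303914967073886
  z 0.000380981613506845
rear_edge side 0.93 [148. 289.] 0.07992084942365796 0.002511067405489273
rear_edge scene 0.96 [385. 261.] 0.07784619013065625 0.002109242175876814
  z 0.0006979707148585951
lid_handle side 0.75 [191. 282.] -0.0004463593549242916 0.002032777211182795
lid_handle scene 0.67 [367. 221.] -0.0011946021966183233 0.0024520741329215625
  z 0.0005035040634184529
knob side 0.59 [241. 364.] -0.10649407788728968 0.11746813551557536
knob scene 0.53 [385. 173.] -0.10344533072710546 0.11485198030551344
  z -0.0025284387658522367
wrist eye 0.65 [205. 241.] [0.5106 0.186  0.084 ] -0.1091131597424748 -0.0038925425687401545
wrist gap 0.65 [208. 238.] [0.5133 0.1895 0.084 ] -0.1058406427684899 -0.0009037678177433554
wrist lip 0.62 [381. 238.] [0.682  0.2184 0.084 ] 0.06530326021794819 -0.0004978688477658543
wrist knob 0.94 [189. 113.] [0.4937 0.3065 0.116 ] -0.10561204488395837 0.11775153850535774
wrist lid_handle 0.74 [316. 254.] [0.6166 0.2033 0.112 ] -0.0016307115015583118 -0.004494191371527571
```

View pics/w4.png

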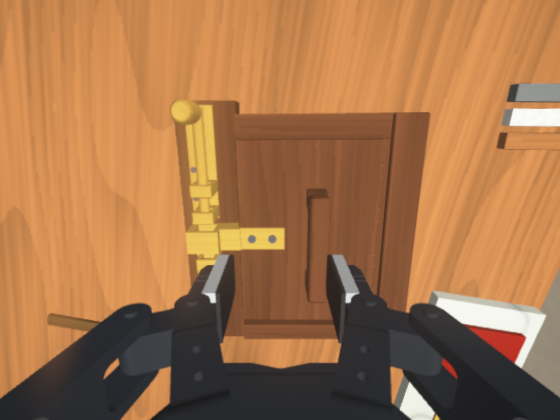

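Wrist view: the lid is seated with its rear edge under the lip (x≈383), the eye at (205,241) is in line with the bolt, and the knob top is at (187,112). Now the bolt.

>>> jog_arm([
  [-15, 12, 0],
  [-40, 30, 0],
  [-65, 48, 0],
  [-80, 58, 0],
  [-84, 60, -10],
  [-84, 60, -35],
  [-84, 60, -70],
  [-84, 60, -100],
  [-84, 60, -120],
  [-84, 60, -130],
  [-84, 60, -132],
  [-84, 60, -132],
], turn=[0, 0, 0, 0, 0, 0, 0, 0, 0, 0, 0, 0])

```text
clock: 20.6
position: [0.4945, 0.3051, 0.1021]
ee_rot: [0.646, 0.764, -0.003, -0.003]
ft_force: [0.8, 0.7, -0.8]
grip_width: 0.53
```

>>> jog_arm([
  [0, 0, 0],
  [0, 0, 0],
  [0, 0, 0],
  [0, 0, 0],
  [0, 0, 0],
  [0, 0, 0],
], turn=[0, 0, 0, 0, 0, 0], grip=5, grip_force=40)

```text
clock: 21.1
position: [0.4922, 0.3053, 0.1035]
ee_rot: [0.645, 0.764, -0.004, -0.005]
ft_force: [-15.9, -5.5, 13.9]
grip_width: 0.205
```

>>> jog_arm([
  [0, 0, 0],
  [0.5, -3, 0],
  [1.3, -8, 0],
  [2.3, -14, 0],
  [3.3, -20, 0],
  [4.3, -26, 0],
  [5.3, -32, 0],
  [6.3, -38, 0],
  [7, -42, 0],
  [7.5, -45, 0],
], turn=[0, 0, 0, 0, 0, 0, 0, 0, 0, 0])

```text
clock: 21.93
position: [0.5, 0.2596, 0.1037]
ee_rot: [0.645, 0.764, -0.004, -0.005]
ft_force: [-3.3, 2.5, -1.3]
grip_width: 0.203
```

>>> jog_arm([
  [0.3, -2, 0],
  [0.7, -4, 0],
  [1, -6, 0],
  [1.2, -7, 0],
  [1.2, -7, 0],
], turn=[0, 0, 0, 0, 0])

```text
clock: 22.35
position: [0.501, 0.2542, 0.1038]
ee_rot: [0.645, 0.764, -0.003, -0.005]
ft_force: [-2.7, 7.4, -3.4]
grip_width: 0.205
```

>>> jog_arm([
  [0.3, -2, 0],
  [0.6, -4, 0],
  [0.6, -4, 0],
], turn=[0, 0, 0])

```text
clock: 22.6
position: [0.5009, 0.2542, 0.1038]
ee_rot: [0.644, 0.765, -0.001, -0.006]
ft_force: [-0.8, 15.7, -6.6]
grip_width: 0.201
```

End stop confirmed: 16 N and no motion. I'll relax, release and clear.

>>> jog_arm([
  [0, 0, 0],
  [0, 0, 0],
], turn=[0, 0])

```text
clock: 22.77
position: [0.501, 0.2544, 0.1038]
ee_rot: [0.643, 0.765, -0.001, -0.006]
ft_force: [-1.4, 5.3, -3.3]
grip_width: 0.201
```

>>> jog_arm([
  [0, 0, 0],
  [0, 0, 0],
  [0, 0, 0],
  [0, 0, 0],
  [0, 0, 0],
  [0, 0, 10],
  [0, 0, 40],
  [0, 0, 75],
  [0, 0, 110],
  [-10, 20, 130],
  [-20, 45, 140],
  [-20, 45, 140],
], turn=[0, 0, 0, 0, 0, 0, 0, 0, 0, 0, 0, 0], grip=50)

```text
clock: 23.77
position: [0.4794, 0.3052, 0.2473]
ee_rot: [0.641, 0.767, 0.001, -0.007]
ft_force: [-0.7, 0.3, -0.2]
grip_width: 0.584
```

```bash
python3 chk.py fin
python3 - <<'E'
from h import *
p=manip.camera("wrist");v=(.6175,.208,np.radians(9.6));c,s=np.cos(v[2]),np.sin(v[2])
for l,h in(("eye",.084),("lip",.084),("knob",.116)):
    d=manip.pinpoint(p,l)
    if d: X=at_z(p,d[0]["at"],h);print("wrist",l,round(d[0]["confidence"],2),c*(X[0]-v[0])+s*(X[1]-v[1]),-s*(X[0]-v[0])+c*(X[1]-v[1]))
a=cv2.imread("pics/fin.png")[:420]
S=manip.camera("side");sc=manip.camera("scene")
for l,z in(("jar",.084),("whetstone",.084),("spatula",0)):
    o=[(q,manip.pinpoint(q,l)) for q in(S,sc)];print(l,[at_z(q,d[0]["at"],z).round(3) for q,d in o if d])
w=cv2.resize(p["frame"][:,:,::-1],(560,420))[:, :400]
cv2.imwrite("pics/fin2.png",np.hstack([a[:,:400],w]))
E
```

```text
23.8667 [0.48061489 0.30036587 0.24466283] 10.018291913472936 [-0.1 -0.1 -0.4]
box-frame -0.11956443535165258 0.11390053957562304
eye side 0.7 [258. 302.] -0.10633381792870032 0.0026397620064914536
eye scene 0.67 [338. 196.] -0.11172867511733268 -7.789610276312531e-05
  z 0.0007012723482920785
rear_edge side 0.62 [149. 289.] 0.07805163079046296 0.0010388948581574065
rear_edge scene 0.59 [384. 260.] 0.07536327767079902 0.0020595116617235266
  z 0.0016866105910375018
lid_handle side 0.78 [187. 282.] 0.0061327788245877386 0.0033149127005982133
lid_handle scene 0.73 [368. 224.] 0.00528194796208654 -0.0009426953097852563
  z -0.0017373240811723034
knob side 0.81 [252. 329.] -0.11089710928020478 0.06581980100821382
knob scene 0.53 [367. 178.] -0.10714068114023685 0.06785242779954463
  z -0.0003616717989285284
wrist eye 0.92 -0.10845301231237335 -0.004446359564145422
wrist lip 0.61 0.061538841592778545 -0.0022148200812185815
wrist knob 0.9 -0.10769184527624909 0.0663841653520823
jar [array([ 0.664, -0.136,  0.084])]
whetstone [array([ 0.667, -0.253,  0.084])]
spatula [array([ 0.393, -0.001,  0.   ]), array([ 0.403, -0.004,  0.   ])]
```

View pics/fin2.png

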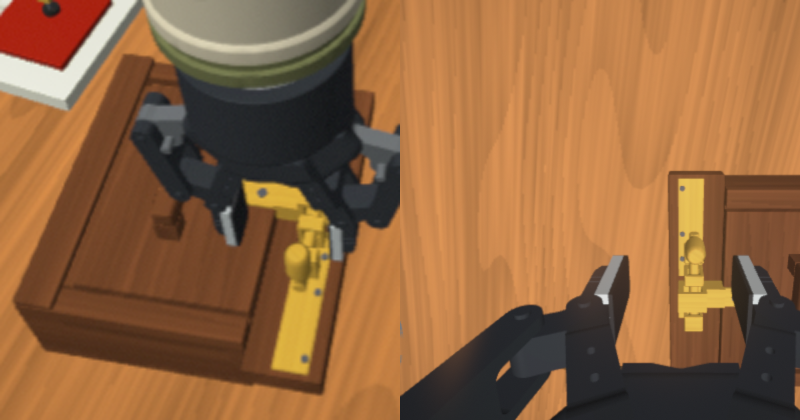

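Final views: the knob is next to its guide at home (y ≈ 66–68 mm in the box frame), the bolt passes through the eye, the lid is flat under the lip, and the gripper is clear. Handing in.

```bash
python3 -c "
from workcell import manip
print(manip.hand_in(), manip.get_obs()['clock'])"
```

```text
the job is handed in; nothing more can be done
the job is handed in; nothing more can be done
```

The lid is seated under the back lip and the bolt is home through its eye. I handed the job in at about 24 s on the robot's clock. I drew the lid out by its eye, carried it by the handle and laid it on the rim about 20 mm short. I then slid it back until it stopped at about 21 N, and pushed the bolt until it stopped at about 16 N.

**Last checks:**
- **Lid:** in the fixed cameras the rear edge measured x ≈ 75–78 mm (home is 75) and the eye x ≈ -106 to -112 mm (home is -107). Heights were within 2 mm of seated.
- **Bolt:** the knob measured y ≈ 66–68 mm, where 68 is home.
- **Other objects:** the jar, whetstone and spatula were where they started, within measuring error. In the last pictures the jar and whetstone were each found by only one camera.
- **Panel:** the lid and gripper stayed at or above rim height over the box, so nothing went down to the wet panel.

**Disagreements between readings:**
- The wrist camera put the eye about 4 mm to the side of the fixed-camera readings, still within the lid's 5 mm of play.
- The last handle readings were about 5 mm off in x, with the arm partly in view.
- There was a brief 16 N sideways load while gripping the knob, from a 2 mm offset.

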